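Roll up the airing cabinet and put the archive case away

ROBOT

A 6-joint arm with a two-finger parallel gripper is mounted at the origin on the work surface. World frame = base frame: x ahead of the robot, y to its left, z up, the work surface at z = 0. Lengths are in mm, angles in rad, forces in N, time in s.
With the tool pointing down it reaches from about 275 to 1000 mm from the base axis. Payload 8.4 kg.
Tool frame: the origin (TCP) lies midway between the tips of the shut fingers; the grasp point (between the pads) lies r.grasp_offset behind it (r.grasp_offset is the distance from the TCP to the grasp point, in mm); z points along the fingers, y is the direction in which the jaws open and shut (so a half turn about z gives the same grasp; the last joint's range is limited). The gripper opens to 85 mm and grips with 20 to 120 N. Pads are 22 mm wide; open, the fingers measure 114 mm over their backs; the gripper's body (76 mm by 85 mm) begins 54 mm behind the grasp point. The pads swing forward as they close: fully open they stand 13 mm farther back than shut.
Start: joints at [1.29, 0.353, 1.633, -0, 1.155, -0.002], TCP at [172, 600.869, 231.281] pointing down, gripper open.
Joint ranges: [-2.63, 2.63], [-0.92, 2.1], [0.06, 2.66], [-1.3, 4.44], [0, 2.69], [-3.02, 3.02]. Speed limits (rad/s): [2.22, 2.22, 2.79, 3.14, 3.14, 3.14].

INTERFACE

Orientations are given as [roll, pitch, yaw] about the fixed x, y, z axes, in that order (R = Rz(yaw) Ry(pitch) Rx(roll)).
In Python, from rig import r gives the robot as it stands.
- The arm moves only by the tool jog_arm, never from a script. Its argument "series" is a list that holds one entry, the list of rows, each a list of 7 numbers: the shift along the tool's x, y, z in cm, then the turn, a rotation vector about the tool's x, y, z in degrees, then the finger opening in cm, from 0 to 8.54. A call has 1 to 5 rows; each row is the pose to reach, as a shift and turn from the pose commanded when the call began, along the tool's axes at that moment; what a row does not reach only later rows make up. A row lasts 1/8 s, in which the tool goes at most 62.5 mm and 10.7 degrees, less where a joint would pass 70% of its speed; a pose out of reach is approached as far as the arm can. A call with a gripper value outside its range is refused whole. The fingers move at their own pace and stop on an object; "newtons" is the grip in N (left out, the last holds). Time passes only in rows, so rows that repeat a pose let the fingers close. It gives the time, the measured TCP pose, the force and the opening at its end, in the units of the state.
- r.sense(): the state, without advancing time (a new reading comes with each control period).
- r.grab_frame(name): name is "side" or "top"; returns the picture (384x512x3 uint8, red, green, blue); there is no depth.
- r.calibration(name): a dict with "mtx" (3x3 intrinsics, pixels), "dist" ([k1, k2, p1, p2, k3] as OpenCV has them; the pictures are not rectified), "origin" and "attitude" of the camera in the world. Camera axes: x right, y down, z forward; pixel columns grow to the right and rows downward; lengths in mm; the calibration is good to about 2 mm. A picture is of the moment at which its call begins. calibration takes no time and is no camera call.
- r.sign_off(): hands the job in, once; it reports no verdict.
The state is a dict: "clock": time; "qpos": joint angles; "qvel": joint speeds; "joint_efforts": joint torques, N m; "eef_pos": TCP position; "tcp_rot": TCP orientation; "contact_force": force on the tool from outside, world axes, zero at the start; "wrist_torque": the same for the moment, N m; "opening": opening from 0.0 (shut) to 1.0 (fully open).
Only numpy, scipy, OpenCV 4.12 (cv2) and the standard library are available. Lean on these libraries where they do the work, as an engineer would, in place of code of your own. Each camera call takes 0.05 s, during which the arm holds its last target.

TASK

Roll the slatted shutter of the airing cabinet all the way up until it stays open by itself. Then slide the muddy archive case, flat on the desk, squarely in under the low shelf until it rests against the red back stop, without shoving the stop back, and let go. Leave the pot, the jar and the tin where they stand.

Things in the scene. Friction and masses are not known exactly. Their poses are not given: they have to be found in the camera images.
- cabinet: Fixed roll-top cabinet, no floor (the case slides in on the desk itself): clear sides, 260 mm wide over them, front of wooden slats, green hood over the back half; 386 mm deep, 258 mm high. Origin on the desk, mid-cabinet, 65 mm below the shutter's axis. -x is the front (way out), +x the way in, y across, z up. The hood starts just behind the bar's highest place.
- axis (a point): Middle of the shutter's level axis (a line along the cabinet's y), 65 mm above the desk; cabinet axes. The slats' outer face lies 174 mm from it, the bar's centre line 205 mm. At shutter angle q the bar stands 205 cos(q - 0.07) mm in front of the axis and 205 sin(q - 0.07) mm above it.
- shutter (a joint): Shutter angle, rad: 0 shut, 1.466 at its upper stop; starts shut. About 0.55 kg with a heavy bottom rail, light friction and damping. Let go below about 1.17 it sinks shut; past about 1.25 its weight carries it to the upper stop, where it stays. Raising it takes about 3 to 6 N at the bar.
- bar (a point): Centre of the shutter's steel pull bar: level, along the cabinet's y, 12 mm thick, 120 mm long, held by brackets at both ends (105 mm clear between), 25 mm gap to the slats, 51 mm above the desk when shut. The front bulges above it: little room for a gripper pointing straight down; shut fingers tilted some 45 degrees in can go under its outer side and carry it up and over.
- shelf_edge (a point): Middle of the low shelf's yellow front edge, at its underside, 40 mm above the desk; 52 mm in front of the cabinet's origin; cabinet axes. The shelf is 8 mm thick and runs from here to the back. Two cheeks below it leave a bay 160 mm wide (80 mm each side of the middle).
- tab (a point): Middle of the archive case's pull tab, 60 mm above the desk: upright blue plate 14 mm thick (case x), 50 mm wide (y), 34 to 85 mm above the desk. The case: rigid grey-brown box 160 x 120 x 34 mm, about 0.5 kg, brass corners, mud stains. Its x points from the tab to the inner end, which starts towards the cabinet and goes in first, along the cabinet's x. The tab stays in front of the shelf.
- case_end (a point): Middle of the inner end face of the case, 17 mm above its underside, 148 mm from the tab's middle along the case's x; axes of the case.
- stop (a point): Middle of the front face of the red back stop, a bar 130 mm wide and 24 mm high under the low shelf, hidden from above; cabinet axes. Its depth differs each time: the face lies between 5 mm in front of and 30 mm behind the cabinet's origin. It is clamped by friction and slips back only if pushed with more than about 16 N.
- pot_mid (a point): Middle of a white ceramic pot, 84 mm across, 60 mm high, not to be disturbed.
- jar_mid (a point): Middle of an amber glass jar with a black cap, 54 mm across, 85 mm high, not to be disturbed.
- tin_mid (a point): Middle of a steel tin, 64 mm across, 85 mm high, not to be disturbed.
Things that resemble listed ones, but are neither listed nor needed, are in the scene too. What is meant by the part that bears tab is not orange, and is the larger of those in its own colour.

How it is judged:
By the outcome, as a careful person would: the job done as asked, in the order asked, and still so for the second after the job is handed in, with the robot touching nothing.
It also fails if it takes over 62 s, if anything falls off the work surface, if the arm or the gripper's body presses on something with over 40 N, if the wrist force passes 120 N, or if a joint passes its speed limit or range.

## Working session

There is one attempt and no reset: what is moved stays moved. The work goes in short steps, Python scripts to look and compute and a tool call to move; the robot and the scene stay as the last step left them, time stands still between calls to the robot, and variables do not carry over. Pictures are saved under pics/ and viewed, and the job is handed in when it is done.

Besides the shell and the picture viewer there is one more tool, called as a command line: name --argument value ..., lists and objects as JSON in quotes. jog_arm: Moves the arm, as the interface text tells. Its arguments: {"type":"object","properties":{"series":{"type":"array","items":{"type":"array","items":{"type":"array","items":{"type":"number"}}}},"newtons":{"type":"number"}},"required":["series"]}

```bash
mkdir -p pics; ls; python3 - <<'E'
from rig import r
import cv2
for n in("side","top"):
    cv2.imwrite(f"pics/{n}0.png",cv2.resize(r.grab_frame(n)[:,:,::-1],(800,600),interpolation=cv2.INTER_CUBIC))
    print(n,r.calibration(n))
print(r.sense(),r.grasp_offset)
E
```

```text
pics
side {'mtx': array([[386.02793019,   0.        , 259.91155778],
       [  0.        , 386.02793019, 192.25998645],
       [  0.        ,   0.        ,   1.        ]]), 'dist': array([-0.02057048,  0.        ,  0.        ,  0.        ,  0.        ]), 'origin': array([327.37056931, -89.19696644, 997.82674999]), 'attitude': array([-2.81362867, -0.00507655, -0.93110629])}
top {'mtx': array([[381.89537303,   0.        , 257.6484342 ],
       [  0.        , 381.89537303, 188.20105103],
       [  0.        ,   0.        ,   1.        ]]), 'dist': array([-0.02849045,  0.        ,  0.        ,  0.        ,  0.        ]), 'origin': array([ 476.05961197,   69.9068626 , 1021.95376741]), 'attitude': array([-3.05439579, -0.00441181, -1.55649671])}
{'clock': 0.1, 'qpos': array([ 1.28958890e+00,  3.53578883e-01,  1.63406313e+00,  2.43035390e-05,
        1.15521980e+00, -2.40583366e-03]), 'qvel': array([ 0.00017149, -0.00151307, -0.00278791,  0.00204886, -0.00082437,
       -0.00061629]), 'joint_efforts': array([-1.04978841e-03, -6.06352615e+01, -3.42820144e+01, -1.02964696e-04,
        3.81312770e-03, -3.44045236e-05]), 'eef_pos': array([171.87744053, 600.44821535, 230.63532755]), 'tcp_rot': array([-3.14032355e+00, -2.52757646e-05,  2.86278122e+00]), 'contact_force': array([-0.05351627, -0.55401167, -0.12786966]), 'wrist_torque': array([-0.03657338, -0.02038793, -0.02738111]), 'opening': 1.0052327805912435} 18.700000000000003
```

View pics/side0.png

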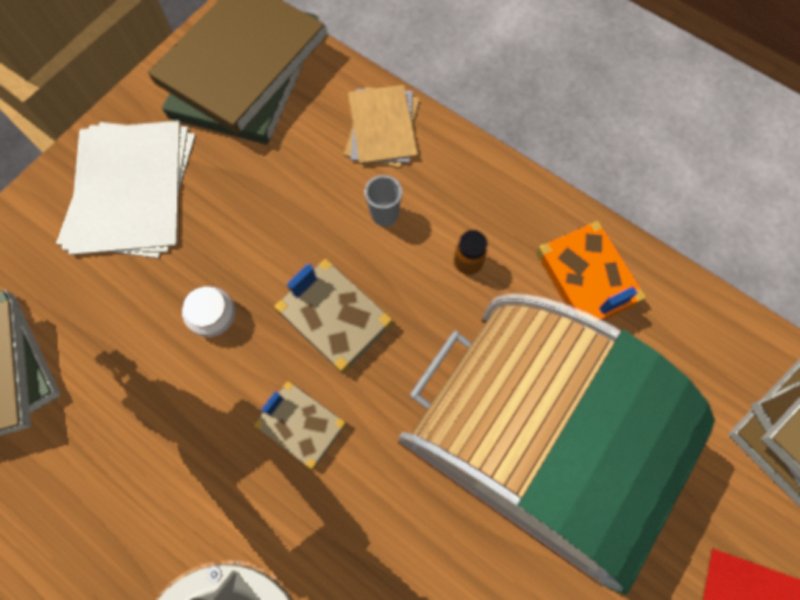

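View pics/top0.png

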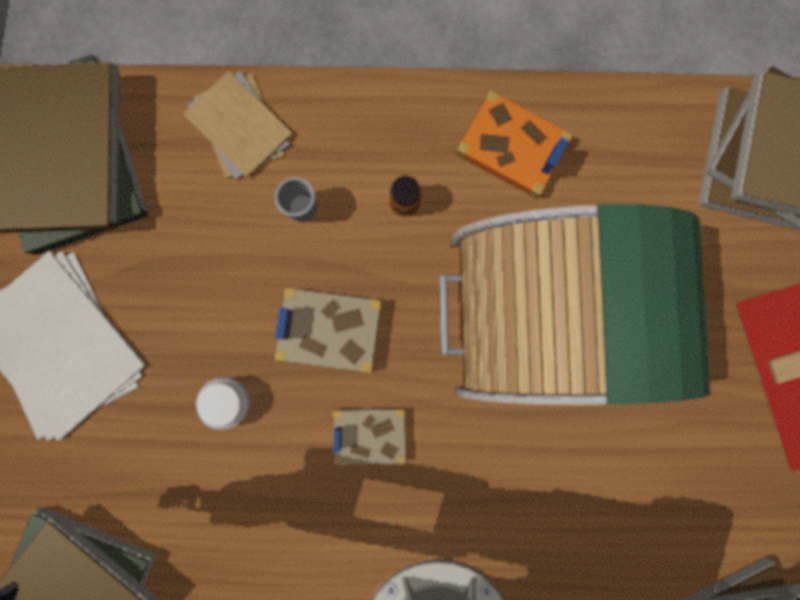

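The top picture shows the large case (blue tab) at about (328,330), the cabinet at about (585,305), the bar at about (445,315), the pot at (222,403), the jar at (405,195) and the tin at (295,198). The smaller case at (370,437) and the orange one are decoys. Next I'll zoom in.

```bash
cat > h.py <<'E'
import numpy as np,cv2
from scipy.spatial.transform import Rotation as R
from rig import r
def ray(n,u,v):
    c=r.calibration(n)
    p=cv2.undistortPoints(np.array([[[u,v]]],float),c["mtx"],c["dist"])[0,0]
    return c["origin"],R.from_euler("xyz",c["attitude"]).as_matrix()@np.array([p[0],p[1],1])
def at_z(n,u,v,z):
    o,d=ray(n,u,v); return o+d*(z-o[2])/d[2]
def proj(n,P):
    c=r.calibration(n); M=R.from_euler("xyz",c["attitude"]).as_matrix()
    q=(np.atleast_2d(P)-c["origin"])@M
    return cv2.projectPoints(q.astype(float),np.zeros(3),np.zeros(3),c["mtx"],c["dist"])[0][:,0]
def crop(n,name,x0,y0,w,h,s):
    im=r.grab_frame(n)[y0:y0+h,x0:x0+w,::-1]
    im=cv2.resize(im,None,fx=s,fy=s,interpolation=cv2.INTER_CUBIC)
    for k in range(0,w,10):
        cv2.line(im,(k*s,0),(k*s,6 if k%50 else 14),(0,0,255),1)
        if (x0+k)%20==0: cv2.putText(im,str(x0+k),(k*s,24),0,.4,(0,0,255))
    for k in range(0,h,10):
        cv2.line(im,(0,k*s),(6,k*s),(0,0,255),1)
        if (y0+k)%20==0: cv2.putText(im,str(y0+k),(8,k*s+4),0,.4,(0,0,255))
    cv2.imwrite(f"pics/{name}.png",im)
def st():
    s=r.sense(); print(round(s["clock"],2),s["eef_pos"].round(1),s["tcp_rot"].round(3),"F",s["contact_force"].round(1),"op",round(s["opening"],2)); return s
E
python3 - <<'E'
from h import *
crop("top","t1",160,170,100,80,8)
crop("top","t2",275,120,190,145,4)
crop("side","s1",250,180,210,145,3)
crop("side","s2",160,150,100,100,6)
E
```

```text
(no output)
```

View pics/t1.png

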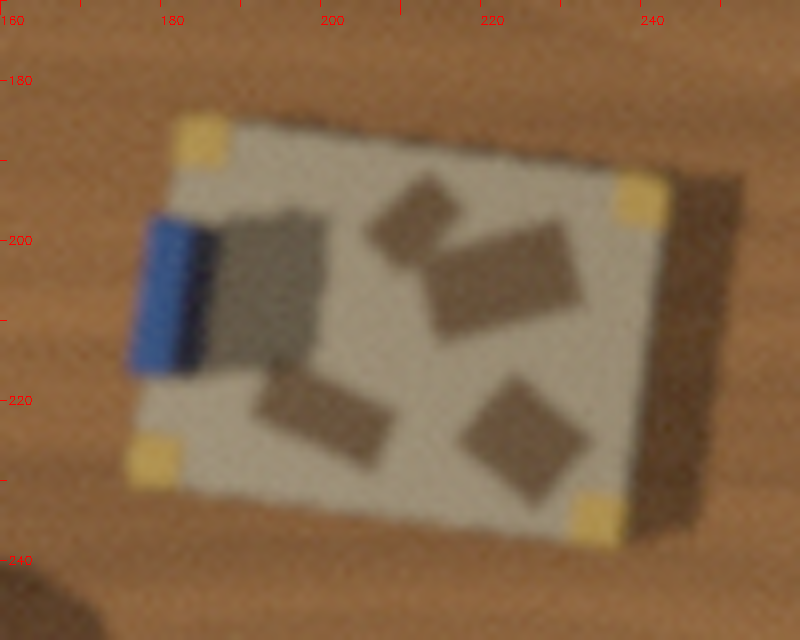

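View pics/t2.png

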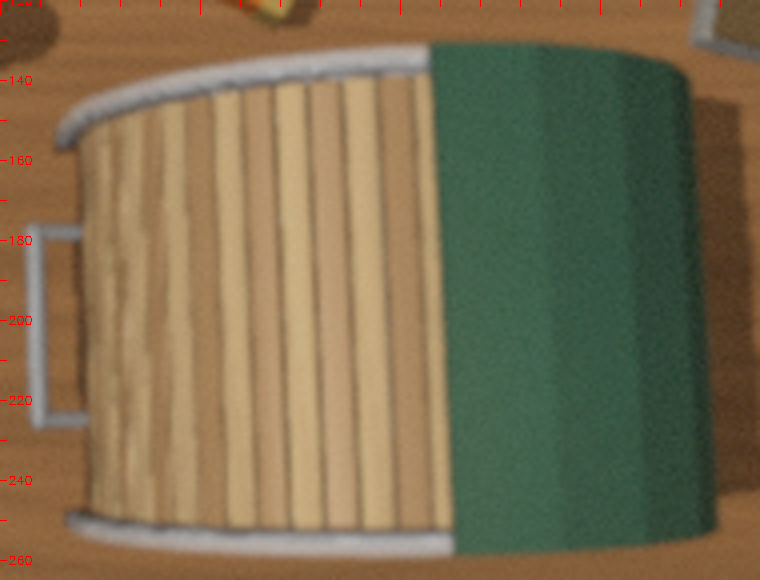

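View pics/s1.png

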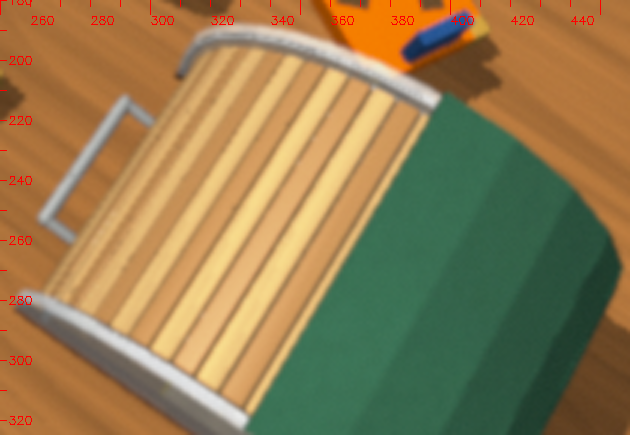

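View pics/s2.png

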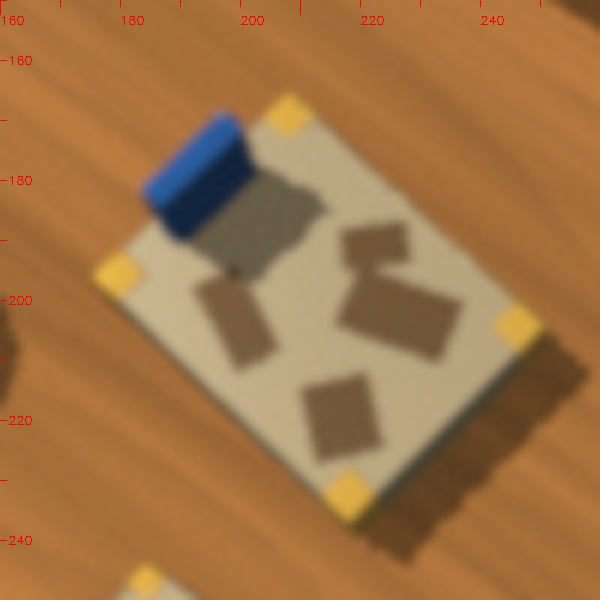

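```bash
cat > fit.py <<'E'
from h import *
from scipy.optimize import least_squares as LS
def T(p,L): # x,y,yaw
    c,s=np.cos(p[2]),np.sin(p[2]); L=np.array(L,float)
    return np.c_[p[0]+c*L[:,0]-s*L[:,1],p[1]+s*L[:,0]+c*L[:,1],L[:,2]]
def fitcase(top,side,x0,free=False):
    # corners order: tab-side left(y+), inner left, inner right, tab right ; origin = tab middle; case length160: end at 148, tab end at -12
    L=[[-12,60,34],[148,60,34],[148,-60,34],[-12,-60,34]]
    f=lambda p:np.r_[tuple((proj(n,T(p,L))-(np.array(v)-.5)).ravel() for n,v in(("top",top),("side",side)) if v is not None)]
    s=LS(f,x0); print("case",s.x.round(3),"res",s.fun.round(1)); return s.x
if __name__=="__main__":
    fitcase([(182,184.3),(243.3,191.5),(238,238),(175.5,230.5)],[(207.5,165.5),(250.5,204),(219,237),(175.5,196)],[450,200,-1.6])
    fitcase([(182,184.3),(243.3,191.5),(238,238),(175.5,230.5)],None,[450,200,-1.6])
    bt=[(283.2,176.2),(284.2,226.8)];bs=[(291.7,212.3),(264,252.7)]
    ht=[(383,131),(388.3,258)];hs=[(397,211),(332.3,322.7)]
    xb=-205*np.cos(.07);zb=65-205*np.sin(.07)
    def f(p):
        B=T(p,[[xb,60,zb],[xb,-60,zb]]);H=T(p,[[p[3],130,p[4]],[p[3],-130,p[4]]])
        return np.r_[(proj("top",B)-np.array(bt)+.5).ravel(),(proj("side",B)-np.array(bs)+.5).ravel(),(proj("top",H)-np.array(ht)+.5).ravel(),(proj("side",H)-np.array(hs)+.5).ravel()]
    s=LS(f,[470,-200,-1.6,0,250]);print("cab",s.x.round(3),s.fun.round(1))
    for nm,uv,z in(("pot",(222,403),60),("jar",(405,187),85),("tin",(295,190),85)):
        print(nm,at_z("top",uv[0]/1.5625,uv[1]/1.5625,z).round(0))
E
python3 fit.py
```

```text
case [509.923 258.343  -1.674] res [ 0.3  0.1  0.1  0.1 -0.2 -0.1  0.6 -0.   0.  -0.2  0.3 -0.4 -0.5 -0.2
 -0.4  0.2]
case [509.872 258.841  -1.673] res [ 0.1  0.1 -0.1  0.1 -0.4 -0.2  0.4 -0. ]
cab [ 538.501 -202.921   -1.532  -11.335  250.898] [-0.2  1.4  0.2 -2.2 -0.8  1.2  0.4 -0.5 -1.  -0.5  0.5 -0.2  0.9  0.3
 -0.9  0.6]
pot [381. 353.  60.]
jar [730.  66.  85.]
tin [723. 242.  85.]
```

```bash
cat > fit2.py <<'E'
from fit import *
bt=[(283.2,176.2),(284.2,226.8)];bs=[(291.7,212.3),(264,252.7)]
ht=[(383,131),(388.3,258)];hs=[(397,211),(332.3,322.7)]
xb=-205*np.cos(.07);zb=65-205*np.sin(.07)
def f(p):
    B=T(p,[[xb,p[4],zb],[xb,-p[4],zb]]);H=T(p,[[p[3],130,257],[p[3],-130,257]])
    return np.r_[(proj("top",B)-np.array(bt)+.5).ravel(),(proj("side",B)-np.array(bs)+.5).ravel(),(proj("top",H)-np.array(ht)+.5).ravel(),(proj("side",H)-np.array(hs)+.5).ravel()]
s=LS(f,[470,-200,-1.6,0,60]);print("cab",s.x.round(3),s.fun.round(1))
for k in range(5):
  im=cv2.imread("pics/t2.png")
p=s.x
for n,nm,x0,y0,sc in(("top","t2",275,120,4),("side","s1",250,180,3)):
    im=cv2.imread(f"pics/{nm}.png")
    th=np.linspace(0.0,1.45,12)
    for yy in(-130,130):
        P=T(p,np.c_[-193*np.cos(th),yy+0*th,65+193*np.sin(th)])
        for u in proj(n,P): cv2.circle(im,tuple(int(v) for v in (u+.5-[x0,y0])*sc),2,(0,0,255),-1)
        for u in proj(n,T(p,[[193,yy,65],[193,yy,0],[xb,np.sign(yy)*60,zb]])): cv2.circle(im,tuple(int(v) for v in (u+.5-[x0,y0])*sc),3,(255,0,255),-1)
    cv2.imwrite(f"pics/{nm}o.png",im)
E
python3 fit2.py
```

```text
cab [ 537.771 -202.936   -1.535  -12.729   63.575] [-0.2  0.1  0.1 -0.7 -0.   0.2 -0.5  0.7 -0.5 -0.9  0.7  0.5  1.2 -0.6
 -1.3  0.4]
```

```bash
python3 -c "
import cv2,numpy as np
a=cv2.imread('pics/t2o.png');b=cv2.imread('pics/s1o.png')
a=a[:, :];b=cv2.resize(b,None,fx=.8,fy=.8)
a=cv2.resize(a,None,fx=.7,fy=.7)
cv2.imwrite('pics/o1.png',a);cv2.imwrite('pics/o2.png',b)"
```

```text
(no output)
```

View pics/t2o.png

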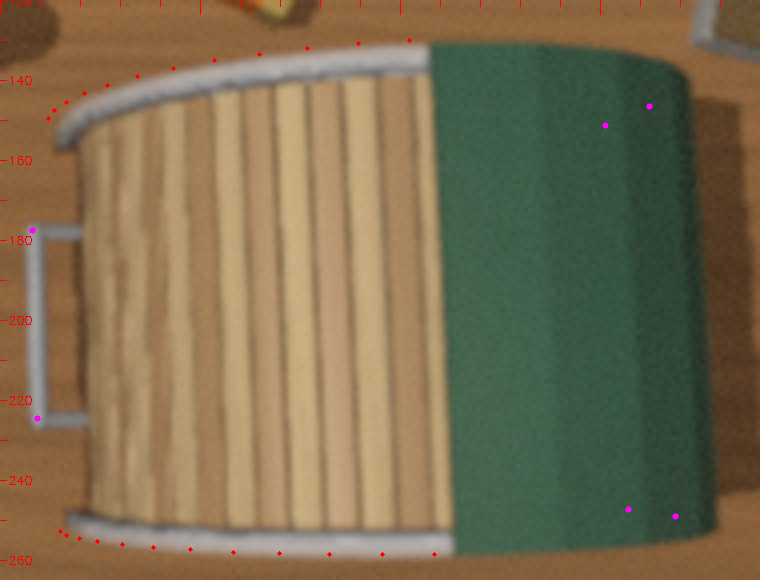

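View pics/s1o.png

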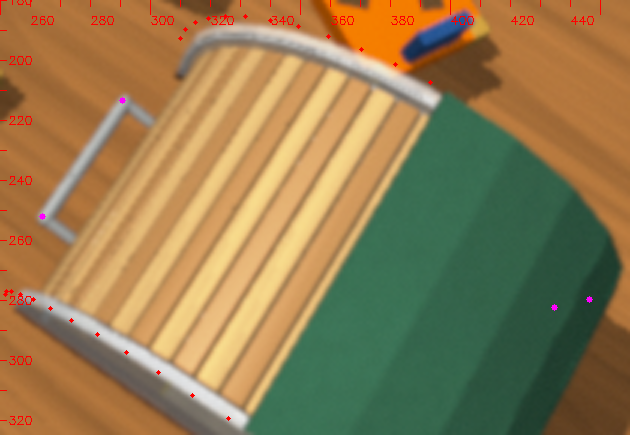

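```bash
cat > mv.py <<'E'
from h import *
CAB=np.array([538,-203,-1.534])
def Rcab(tilt,yaw=CAB[2]): # tilt deg: 90 = straight down, 0=horizontal along +x
    t=np.radians(tilt);c,s=np.cos(t),np.sin(t)
    z=np.array([c,0,-s]);y=np.array([0,1.,0]);x=np.cross(y,z)
    return R.from_euler("z",yaw).as_matrix()@np.c_[x,y,z]
def W(L): 
    c,s=np.cos(CAB[2]),np.sin(CAB[2]); return np.array([CAB[0]+c*L[0]-s*L[1],CAB[1]+s*L[0]+c*L[1],L[2]])
def loc(P):
    c,s=np.cos(CAB[2]),np.sin(CAB[2]); d=np.array(P)-[CAB[0],CAB[1],0]; return np.array([c*d[0]+s*d[1],-s*d[0]+c*d[1],d[2]])
def row(P,Rt,s=None):
    s=s or r.sense(); M=R.from_euler("xyz",s["tcp_rot"]).as_matrix()
    d=M.T@(np.array(P)-s["eef_pos"])/10; v=np.degrees(R.from_matrix(M.T@Rt).as_rotvec())
    print(d.round(2),v.round(1))
def hook(q,t,p=15,g=0,y=0):
    b=np.array([-205*np.cos(q-.07),y,65+205*np.sin(q-.07)]); t=np.radians(t)
    n=np.array([np.sin(t),0,np.cos(t)]);d=np.array([np.cos(t),0,-np.sin(t)])
    return b-n*(17+g)+d*p
def info():
    s=st(); M=R.from_euler("xyz",s["tcp_rot"]).as_matrix(); z=R.from_euler("z",-CAB[2]).as_matrix()@M[:,2]
    print("loc",loc(s["eef_pos"]).round(1),"zdir",z.round(3),"q",s["qpos"].round(2)); return s
E
python3 - <<'E'
from mv import *
L=hook(0,45,15,4)-80*np.array([.707,0,-.707]);L[2]+=60;L[0]-=20
print(L,W(L)); row(W(L),Rcab(45))
E
```

```text
[-285.30059574    0.          141.76587217] [527.50435488  82.10747335 141.76587217]
[-48.45 -40.07   8.95] [ 28.1 -38.8  68. ]
```

jog_arm --series '[[[-5, -4, 0, 3, -4, 7, 0], [-10, -8, 0, 6, -8, 14, 0], [-15, -12, 0, 9, -12, 21, 0], [-20, -16, 0, 12, -16, 28, 0], [-25, -20, 0, 15, -20, 36, 0]]]' --newtons 30

```text
clock: 0.92
eef_pos: [353.7, 344.5, 231.6]
tcp_rot: [-2.997, 0.408, 2.25]
contact_force: [-0.5, 1.3, -0.2]
opening: 0.0
```

```bash
python3 - <<'E'
from mv import *
info()
L=hook(0,45,15,4)-80*np.array([.707,0,-.707]);L[2]+=60;L[0]-=20
row(W(L),Rcab(45))
E
```

```text
0.93 [353.7 344.5 231.6] [-2.997  0.408  2.25 ] F [-0.5  1.3 -0.2] op 0.0
loc [-553.9 -164.   231.6] zdir [ 0.4    0.12  -0.908] q [ 1.    0.3   1.78 -0.34  1.35  0.47]
[-2.520e+01  2.000e-02  2.089e+01] [ 12.8 -18.5  31.9]
```

jog_arm --series '[[[-5, 0, 3, 2.5, -3.7, 6.4, 0], [-10, 0, 7, 5, -7.4, 12.8, 0], [-15, 0, 11, 7.5, -11, 19, 0], [-20, 0, 16, 10, -15, 25.5, 0], [-25, 0, 20.5, 12.8, -18.5, 31.9, 0]]]'

```text
clock: 1.55
eef_pos: [518.1, 98.6, 147.9]
tcp_rot: [-3.141, 0.784, 1.61]
contact_force: [0.4, -0.4, 0.1]
opening: -0.0
```

```bash
python3 - <<'E'
from mv import *
info()
L=hook(0,45,15,4)-50*np.array([.707,0,-.707])
row(W(L),Rcab(45))
row(W(hook(0,45,15,4)),Rcab(45))
crop("top","t3",210,100,150,150,4)
E
```

```text
1.55 [518.1  98.6 147.9] [-3.141  0.784  1.61 ] F [ 0.4 -0.4  0.1] op -0.0
loc [-302.1   -8.8  147.9] zdir [ 0.706  0.001 -0.708] q [ 0.59  0.55  1.79 -0.67  1.34  0.89]
[ 2.06  0.87 10.29] [ 0.1 -0.1  0.1]
[ 2.06  0.86 15.29] [ 0.1 -0.1  0.1]
```

View pics/t3.png

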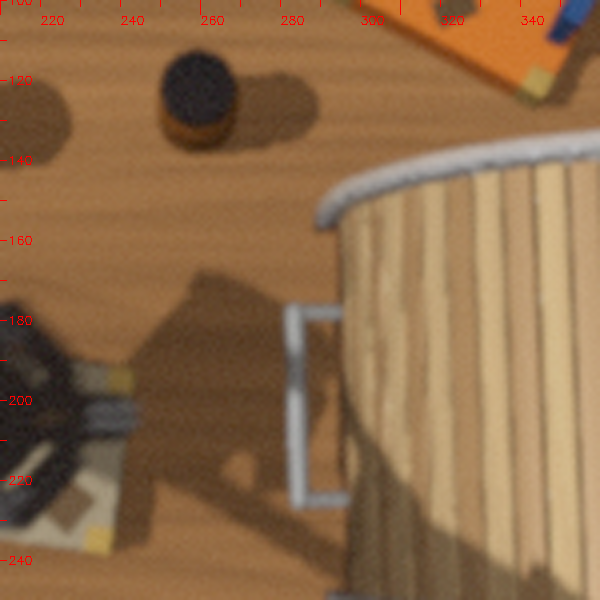

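jog_arm --series '[[[2.1, 0.9, 5, 0, 0, 0, 0], [2.1, 0.9, 10, 0, 0, 0, 0], [2.1, 0.9, 12, 0, 0, 0, 0], [2.1, 0.9, 14, 0, 0, 0, 0], [2.1, 0.9, 15.3, 0, 0, 0, 0]]]'

```text
clock: 2.22
eef_pos: [530.4, 7.3, 25.3]
tcp_rot: [-3.14, 0.782, 1.614]
contact_force: [-0.7, 0.6, -0.4]
opening: 0.002
```

```bash
python3 - <<'E'
from mv import *
info()
for q,t in((.1,45),(.2,45),(.3,45),(.4,45),(.5,45)):
  row(W(hook(q,t,15,0)),Rcab(t))
crop("top","t4",250,120,100,120,5)
crop("side","s4",230,180,120,100,5)
E
```

```text
2.23 [530.4   7.3  25.3] [-3.14   0.782  1.614] F [-0.7  0.6 -0.4] op 0.0
loc [-2.104e+02  1.000e-01  2.530e+01] zdir [ 0.705  0.003 -0.709] q [ 0.44  0.72  1.89 -0.82  1.09  1.01]
[-1.93 -0.02 -1.36] [ 0.2 -0.2  0.2]
[-3.49 -0.02 -2.69] [ 0.2 -0.2  0.2]
[-5.17 -0.02 -3.86] [ 0.2 -0.2  0.2]
[-6.96 -0.03 -4.86] [ 0.2 -0.2  0.2]
[-8.84 -0.03 -5.68] [ 0.2 -0.2  0.2]
```

View pics/t4.png

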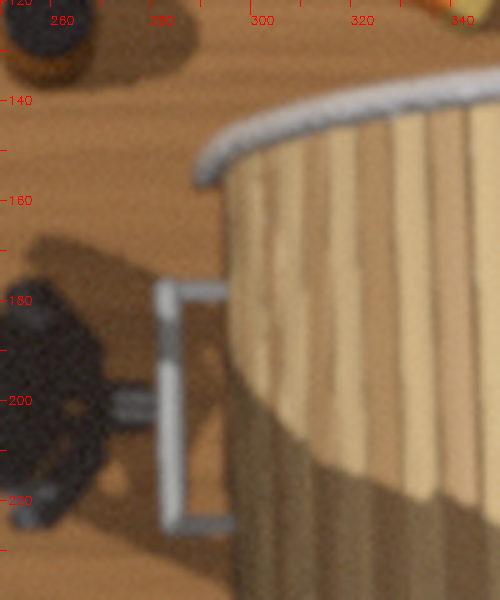

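View pics/s4.png

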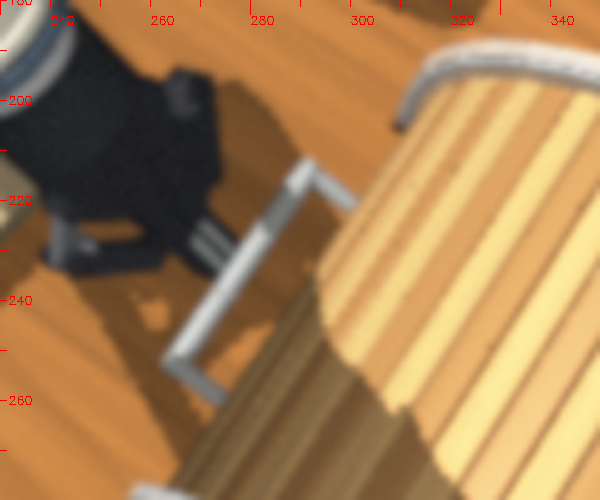

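```bash
python3 - <<'E'
from mv import *
for q,t in((.0,45),(.06,45),(.12,45),(.2,45),(.28,45)):
  row(W(hook(q,t,20,1)),Rcab(t))
E
```

```text
[-0.4   0.05  0.58] [ 0.1 -0.1  0.3]
[-1.24  0.05 -0.32] [ 0.1 -0.1  0.3]
[-2.12  0.05 -1.18] [ 0.1 -0.1  0.3]
[-3.38  0.04 -2.23] [ 0.1 -0.1  0.3]
[-4.71  0.04 -3.18] [ 0.1 -0.1  0.3]
```

jog_arm --series '[[[-0.4, 0, 0.6, 0, 0, 0, 0], [-1.2, 0, -0.3, 0, 0, 0, 0], [-2.1, 0, -1.2, 0, 0, 0, 0], [-3.4, 0, -2.2, 0, 0, 0, 0], [-4.7, 0, -3.2, 0, 0, 0, 0]]]'

```text
clock: 2.95
eef_pos: [530.4, -1.6, 82.0]
tcp_rot: [-3.14, 0.779, 1.613]
contact_force: [-4.8, 10.2, -3.1]
opening: -0.001
```

```bash
python3 - <<'E'
from mv import *
info()
for q,t in((.36,45),(.44,45),(.52,45),(.6,45),(.68,45)):
  row(W(hook(q,t,19,1)),Rcab(t))
crop("top","t5",250,120,100,120,5)
crop("side","s5",230,180,120,100,5)
E
```

```text
2.95 [530.4  -1.6  82. ] [-3.14   0.779  1.613] F [-4.8 10.2 -3.1] op -0.0
loc [-2.015e+02 -2.000e-01  8.200e+01] zdir [ 0.703  0.003 -0.711] q [ 0.43  0.61  1.89 -0.8   1.14  0.92]
[-1.5   0.01 -0.69] [ 0.2 -0.4  0.2]
[-2.96  0.01 -1.42] [ 0.2 -0.4  0.2]
[-4.49  0.01 -2.03] [ 0.2 -0.4  0.2]
[-6.05  0.   -2.52] [ 0.2 -0.4  0.2]
[-7.65 -0.01 -2.88] [ 0.2 -0.4  0.2]
```

View pics/t5.png

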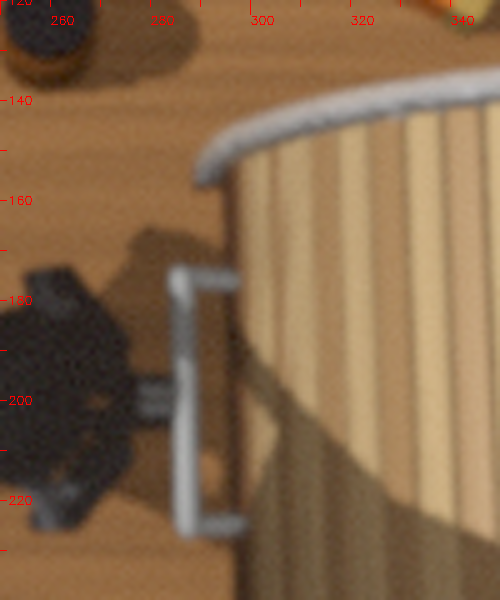

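View pics/s5.png

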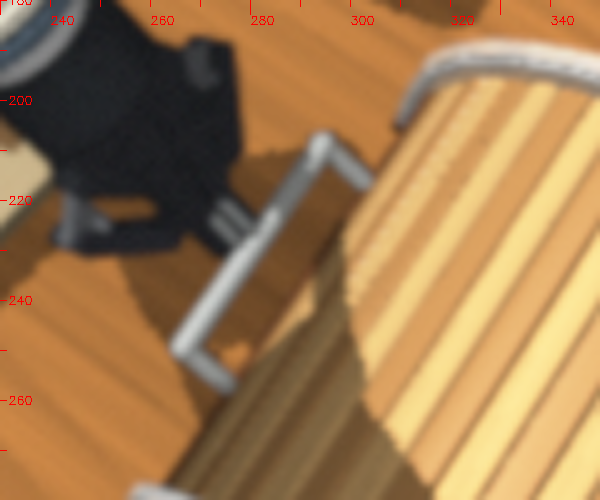

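jog_arm --series '[[[-1.5, 0, -0.7, 0, 0, 0, 0], [-3, 0, -1.5, 0, 0, 0, 0], [-4.5, 0, -2, 0, 0, 0, 0], [-6, 0, -2.5, 0, 0, 0, 0], [-7.6, 0, -2.9, 0, 0, 0, 0]]]'

```text
clock: 3.68
eef_pos: [532.6, -36.1, 157.1]
tcp_rot: [3.141, 0.781, 1.613]
contact_force: [0.9, 5.4, -1.5]
opening: -0.002
```

```bash
python3 - <<'E'
from mv import *
info()
for q,t in((.76,46),(.84,49),(.92,52),(1.0,55),(1.08,58)):
  row(W(hook(q,t,18,1)),Rcab(t))
crop("top","t6",230,120,130,120,5)
crop("side","s6",230,160,140,120,5)
E
```

```text
3.67 [532.6 -36.1 157.1] [3.141 0.781 1.613] F [ 0.9  5.4 -1.5] op -0.0
loc [-167.     0.8  157.1] zdir [ 0.704  0.004 -0.71 ] q [ 0.37  0.48  1.9  -0.79  1.21  0.8 ]
[-1.51 -0.08 -0.32] [0.2 0.8 0.2]
[-3.06 -0.09 -0.52] [0.2 3.8 0.2]
[-4.61 -0.09 -0.59] [0.2 6.8 0.2]
[-6.16 -0.1  -0.53] [0.2 9.8 0.3]
[-7.7  -0.11 -0.35] [ 0.2 12.8  0.3]
```

View pics/t6.png

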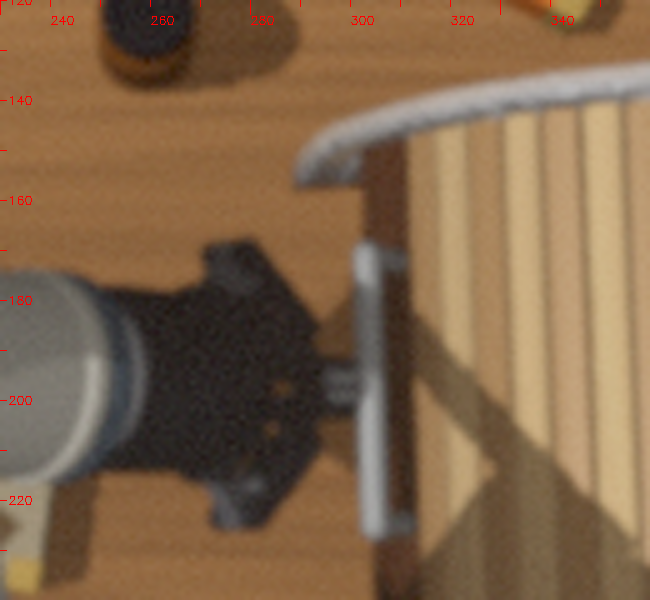

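View pics/s6.png

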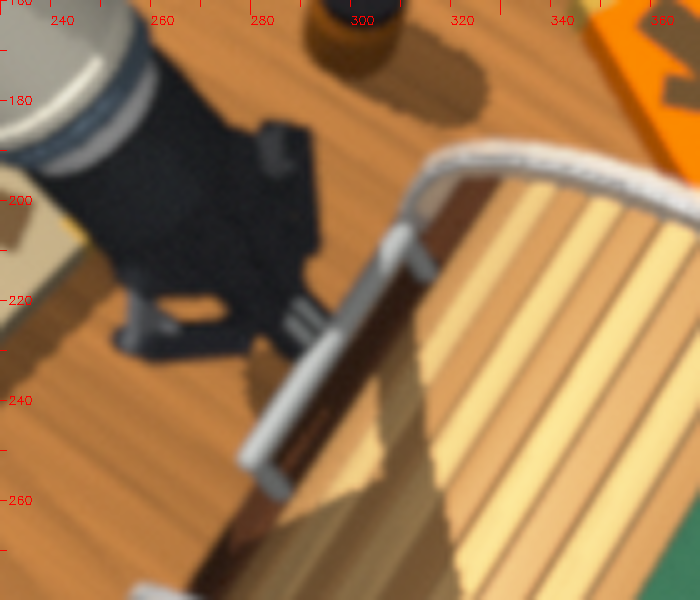

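jog_arm --series '[[[-1.5, 0, -0.4, 0, 1, 0, 0], [-3.1, 0, -0.6, 0, 4, 0, 0], [-4.6, 0, -0.6, 0, 7, 0, 0], [-6.2, 0, -0.6, 0, 10, 0, 0], [-7.7, 0, -0.4, 0, 13, 0, 0]]]'

```text
clock: 4.4
eef_pos: [534.0, -88.6, 213.1]
tcp_rot: [-3.139, 0.554, 1.614]
contact_force: [-0.7, 1.7, -0.7]
opening: -0.001
```

```bash
python3 - <<'E'
from mv import *
info()
for q,t in((1.14,62),(1.2,65),(1.26,68),(1.32,70),(1.36,70)):
  row(W(hook(q,t,16,1)),Rcab(t))
crop("top","t7",230,120,150,120,5)
crop("side","s7",230,160,150,120,5)
E
```

```text
4.4 [534.  -88.6 213.1] [-3.139  0.554  1.614] F [-0.7  1.7 -0.7] op -0.0
loc [-1.145e+02  2.000e-01  2.131e+02] zdir [ 0.526  0.001 -0.85 ] q [ 0.17  0.29  1.89 -0.62  1.12  0.45]
[-1.14 -0.02 -0.37] [0.  3.8 0.3]
[-2.29 -0.03 -0.37] [0.  6.8 0.3]
[-3.44 -0.04 -0.3 ] [0.  9.8 0.3]
[-4.6  -0.04 -0.12] [ 0.  11.8  0.3]
[-5.39 -0.05  0.08] [ 0.  11.8  0.3]
```

View pics/t7.png

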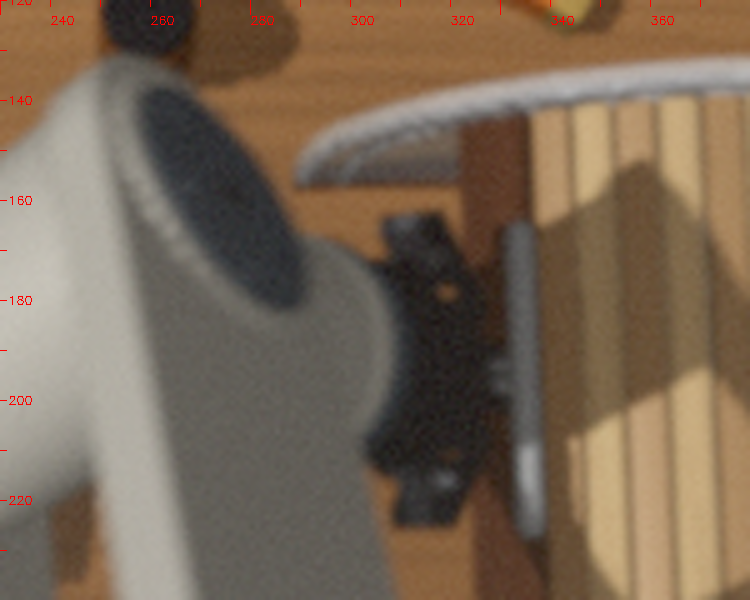

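View pics/s7.png

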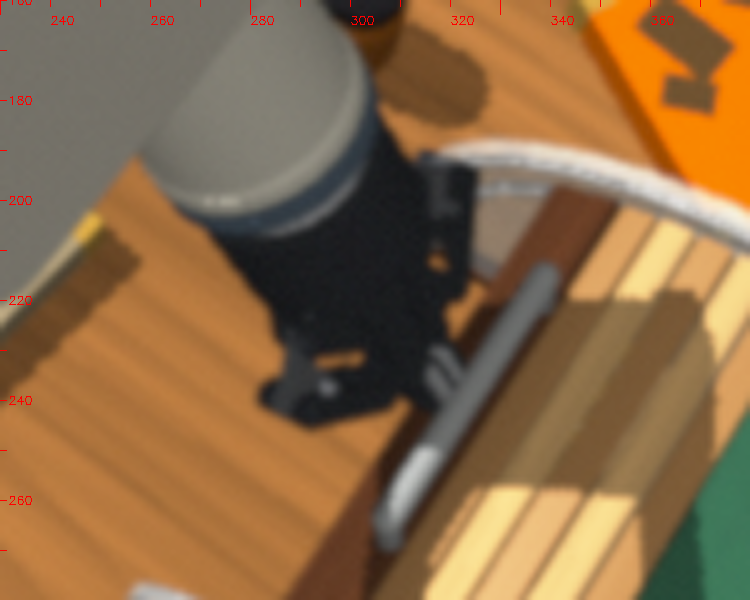

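jog_arm --series '[[[-1.1, 0, -0.4, 0, 4, 0, 0], [-2.3, 0, -0.4, 0, 7, 0, 0], [-3.5, 0, -0.3, 0, 10, 0, 0], [-4.7, 0, -0.2, 0, 12, 0, 0], [-5.4, 0, 0, 0, 12, 0, 0]]]'

```text
clock: 5.12
eef_pos: [535.9, -134.8, 240.8]
tcp_rot: [-3.139, 0.347, 1.612]
contact_force: [-0.5, -0.2, 0.2]
opening: 0.001
```

```bash
python3 - <<'E'
from mv import *
info()
crop("top","t8",230,120,150,120,5)
crop("side","s8",230,160,150,120,5)
E
```

```text
5.12 [ 535.9 -134.8  240.8] [-3.139  0.347  1.612] F [-0.5 -0.2  0.2] op 0.0
loc [-68.2   0.4 240.8] zdir [ 0.34  -0.001 -0.94 ] q [-0.04  0.22  1.84 -0.39  1.09  0.11]
```

View pics/t8.png

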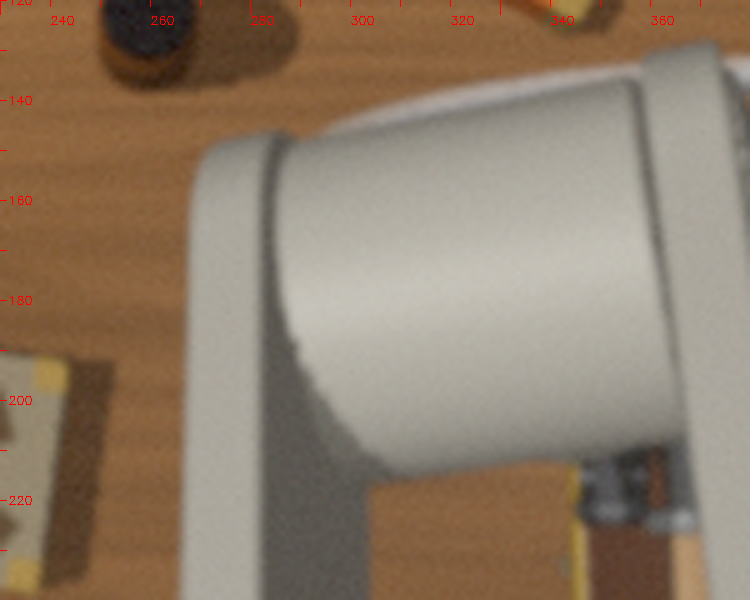

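View pics/s8.png

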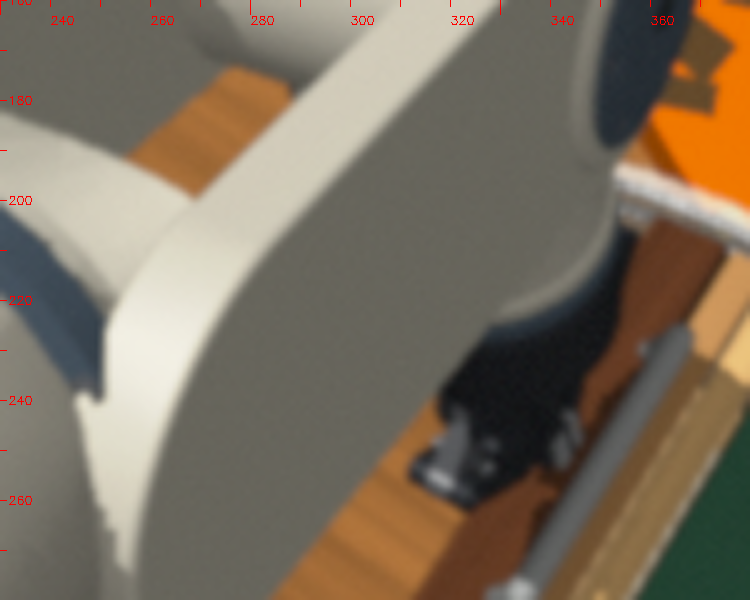

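```bash
cat >> mv.py <<'E'
def tabpose(tab,yaw,tilt=60,zg=61,back=0,up=0):
    M=Rcab(tilt,yaw); return np.array([tab[0],tab[1],zg+up])+M[:,2]*(18.7-back), M
E
python3 - <<'E'
from mv import *
P,M=tabpose((510,258.5),-1.674,back=100,up=50); print(P)
row(P,M)
E
```

```text
[514.18778605 298.93371054 181.40786533]
[42.82 -0.38 -9.23] [  3.3 -10.    7.6]
```

jog_arm --series '[[[3, 0, -1, 0, 0, 0, 8.5], [8, 0, -2, 0, -2, 1, 8.5], [13, 0, -3, 0, -4, 3, 8.5], [18, 0, -4, 1, -6, 5, 8.5], [23, 0, -5, 2, -8, 7, 8.5]]]'

```text
clock: 5.85
eef_pos: [525.7, 101.0, 209.2]
tcp_rot: [3.124, 0.488, 1.478]
contact_force: [1.2, -0.1, -0.6]
opening: 0.995
```

```bash
python3 - <<'E'
from mv import *
info()
P,M=tabpose((510,258.5),-1.674,back=100,up=50)
row(P,M)
E
```

```text
5.85 [525.7 101.  209.2] [3.124 0.488 1.478] F [ 1.2 -0.1 -0.6] op 1.0
loc [-304.2   -1.1  209.2] zdir [ 0.467 -0.043 -0.883] q [ 0.45  0.37  1.76 -0.44  1.29  0.72]
[18.62 -2.85 -6.79] [ 1.3 -2.   0.5]
```

jog_arm --series '[[[5, -1, -2, 0, 0, 0, 8.5], [10, -2, -3.5, 0.6, -1, 0, 8.5], [15, -2.8, -5.5, 1, -2, 0.5, 8.5], [18.6, -2.9, -6.8, 1.3, -2, 0.5, 8.5], [18.6, -2.9, -6.8, 1.3, -2, 0.5, 8.5]]]'

```text
clock: 6.48
eef_pos: [513.5, 299.5, 181.1]
tcp_rot: [-3.141, 0.522, 1.472]
contact_force: [-0.8, -0.2, 0.1]
opening: 0.993
```

```bash
python3 - <<'E'
from mv import *
info()
P,M=tabpose((510,258.5),-1.674,back=40)
row(P,M)
P,M=tabpose((510,258.5),-1.674)
row(P,M)
crop("top","t9",140,110,250,170,3)
crop("side","s9",130,110,320,220,2)
E
```

```text
6.47 [513.5 299.5 181.1] [-3.141  0.522  1.472] F [-0.8 -0.2  0.1] op 0.99
loc [-503.1   -6.   181.1] zdir [ 0.494 -0.068 -0.867] q [ 0.72  0.57  1.51 -0.35  1.46  0.93]
[ 2.42  0.07 10.34] [ 0.1 -0.1  0.2]
[ 2.42  0.07 14.34] [ 0.1 -0.1  0.2]
```

View pics/t9.png

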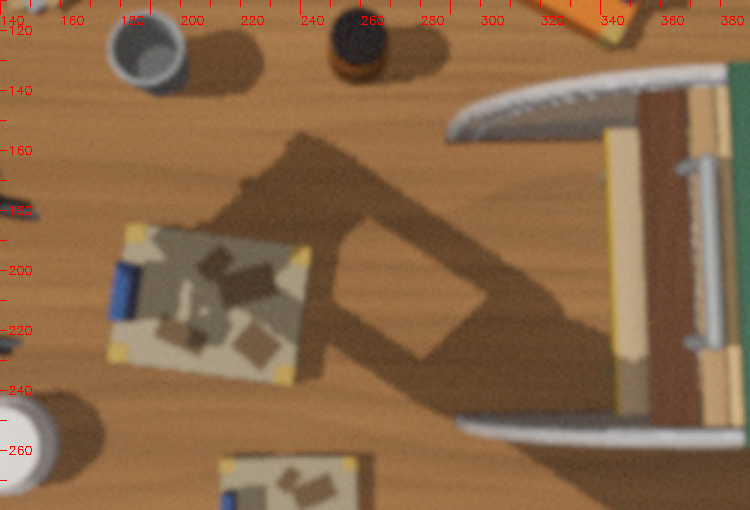

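View pics/s9.png

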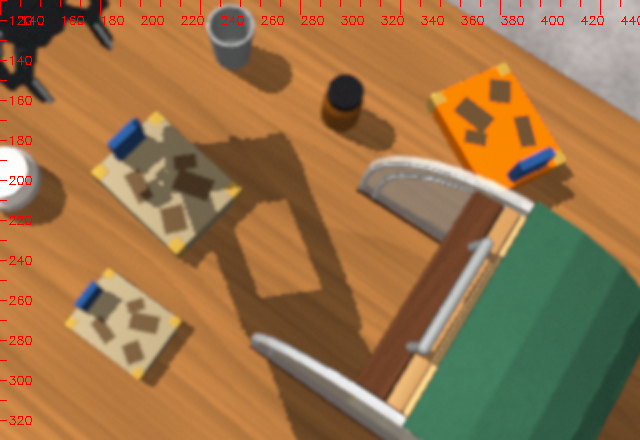

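```bash
python3 - <<'E'
from mv import *
for z in(40,48):
    a=at_z("top",341.4,152.3,z);b=at_z("top",345.7,247.8,z)
    print(z,a.round(1),b.round(1),"loc",loc(a).round(1),loc(b).round(1),"yaw",np.arctan2((a-b)[1],(a-b)[0])-np.pi/2)
E
```

```text
40 [ 659.2 -150.4   40. ] [ 412.4 -160.3   40. ] loc [-48.1 123.   40. ] [ -47.3 -123.9   40. ] yaw -1.5305971330685662
48 [ 657.7 -148.6   48. ] [ 413.  -158.4   48. ] loc [-50.  121.6  48. ] [ -49.2 -123.3   48. ] yaw -1.5305971330685664
```

jog_arm --series '[[[2.4, 0.1, 4, 0, 0, 0, 8.5], [2.4, 0.1, 8, 0, 0, 0, 8.5], [2.4, 0.1, 11, 0, 0, 0, 8.5], [2.4, 0.1, 13, 0, 0, 0, 8.5], [2.4, 0.1, 14.3, 0, 0, 0, 8.5]]]'

```text
clock: 7.2
eef_pos: [510.1, 245.5, 46.4]
tcp_rot: [-3.141, 0.521, 1.467]
contact_force: [-0.1, -0.7, -0.3]
opening: 0.997
```

```bash
python3 - <<'E'
from mv import *
info()
P,M=tabpose((510,258.5),-1.674)
row(P,M)
crop("top","ta",130,140,150,120,5)
crop("side","sa",130,130,150,120,5)
E
```

```text
7.2 [510.1 245.5  46.4] [-3.141  0.521  1.467] F [-0.1 -0.7 -0.3] op 1.0
loc [-449.3  -11.3   46.4] zdir [ 0.492 -0.07  -0.868] q [ 0.66  0.69  1.66 -0.39  1.2   0.99]
[ 0.39 -0.15 -0.03] [-0.  -0.2 -0. ]
```

View pics/ta.png

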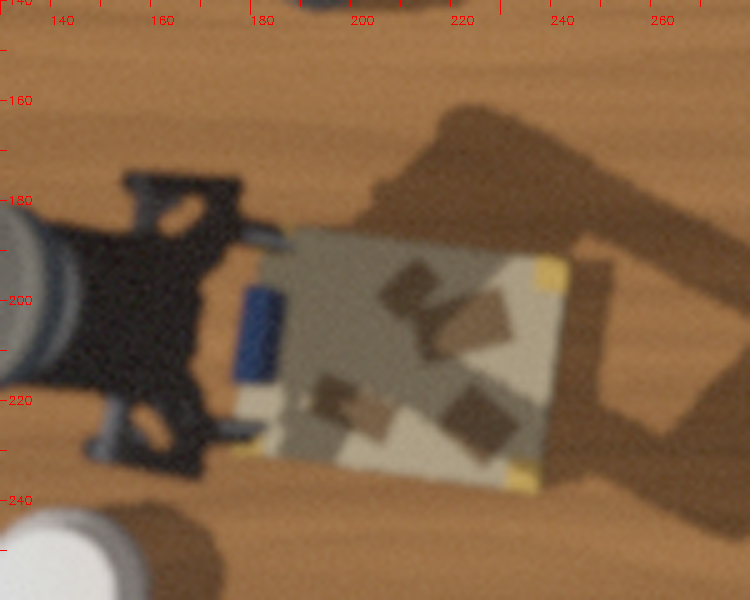

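View pics/sa.png

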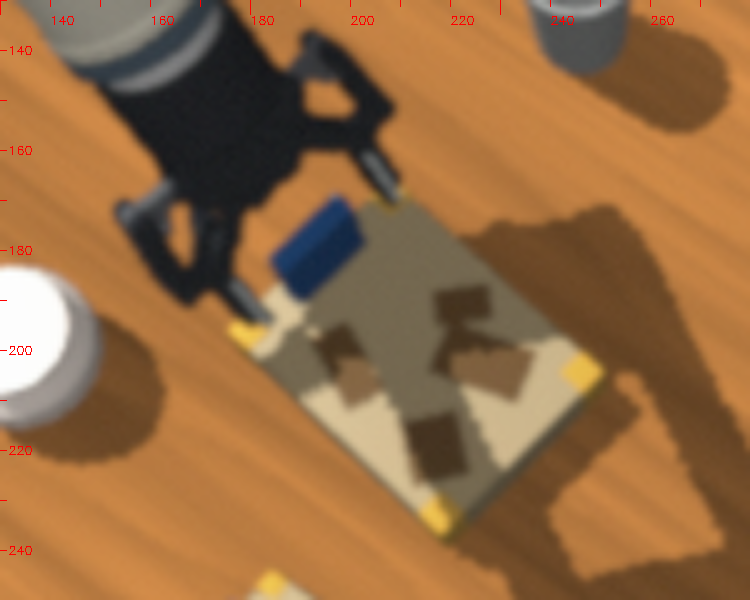

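jog_arm --series '[[[0.3, -0.1, 0, 0, 0, 0, 8.5], [0.3, -0.1, 0, 0, 0, 0, 3], [0.3, -0.1, 0, 0, 0, 0, 3], [0.3, -0.1, 0, 0, 0, 0, 3], [0.3, -0.1, 0, 0, 0, 0, 3]]]' --newtons 70

```text
clock: 7.92
eef_pos: [509.9, 250.1, 46.0]
tcp_rot: [3.141, 0.519, 1.468]
contact_force: [-1.0, 2.8, 5.6]
opening: 0.576
```

```bash
python3 - <<'E'
from mv import *
s=info()
tp=s["eef_pos"]-Rcab(60,-1.674)[:,2]*18.7; print("grasp",tp, loc(tp))
# target: tab at local (-330,0), cab yaw
print(s["wrist_torque"])
for x in(-430,-330,-260):
  t=W((x,0,0)); row(*tabpose(t,CAB[2]+.002,zg=tp[2]))
crop("top","tb",130,140,150,120,5)
E
```

```text
7.92 [509.9 250.1  46. ] [3.141 0.519 1.468] F [-1.   2.8  5.6] op 0.58
loc [-453.8  -11.5   46. ] zdir [ 0.491 -0.068 -0.868] q [ 0.67  0.69  1.66 -0.39  1.2   0.99]
grasp [510.82054763 259.36680026  62.17308257] [-463.05369861  -10.1514935    62.17308257]
[ 0.2171365   0.18064498 -0.12676543]
[-2.71  1.6   1.55] [-4.  -0.3 -7. ]
[-11.31   2.99   6.46] [-4.  -0.3 -7. ]
[-17.33   3.96   9.9 ] [-4.  -0.3 -7. ]
```

View pics/tb.png

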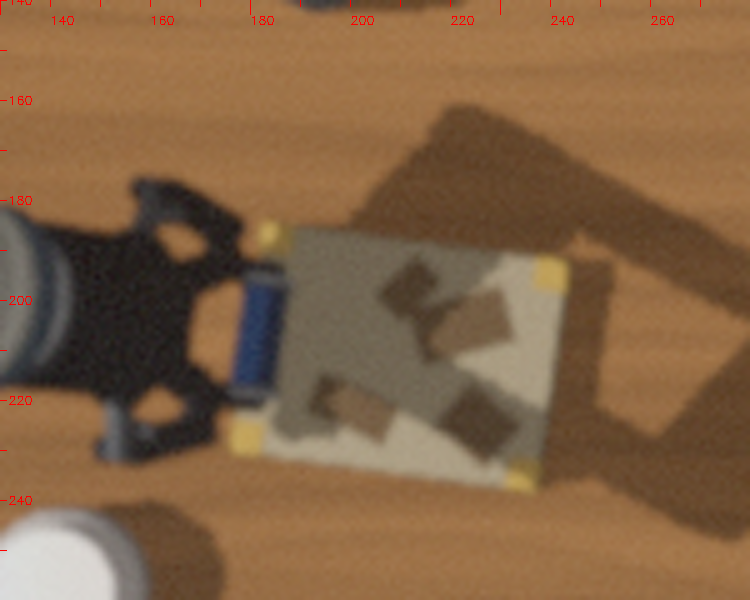

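jog_arm --series '[[[-2, 0.5, 1.1, -0.8, 0, -1.4, 3], [-4.2, 1.2, 2.4, -1.6, 0, -2.8, 3], [-6.5, 1.8, 3.7, -2.4, -0.1, -4.2, 3], [-9, 2.5, 5.1, -3.2, -0.2, -5.6, 3], [-11.3, 3, 6.4, -4, -0.3, -7, 3]]]'

```text
clock: 8.6
eef_pos: [526.5, 116.3, 46.0]
tcp_rot: [3.142, 0.524, 1.61]
contact_force: [-0.0, 2.2, 0.7]
opening: 0.573
```

```bash
python3 - <<'E'
from mv import *
s=info()
tp=s["eef_pos"]-Rcab(60,-1.532)[:,2]*18.7; print("grasp",tp, loc(tp))
for x in(-280,-230,-200):
  t=W((x,0,0)); row(*tabpose(t,CAB[2]+.002,zg=tp[2]))
crop("top","tc",180,130,180,130,4)
crop("side","sc",160,150,180,140,4)
E
```

```text
8.6 [526.5 116.3  46. ] [3.142 0.524 1.61 ] F [-0.   2.2  0.7] op 0.57
loc [-3.195e+02  3.000e-01  4.600e+01] zdir [ 0.501  0.001 -0.866] q [ 0.5   0.61  1.84 -0.55  1.02  0.84]
grasp [526.14064    125.62138588  62.20527277] [-3.28835222e+02  2.37999080e-01  6.22052728e+01]
[-4.23 -0.04  2.45] [0. 0. 0.]
[-8.56 -0.05  4.95] [0. 0. 0.]
[-11.15  -0.06   6.45] [0. 0. 0.]
```

View pics/tc.png

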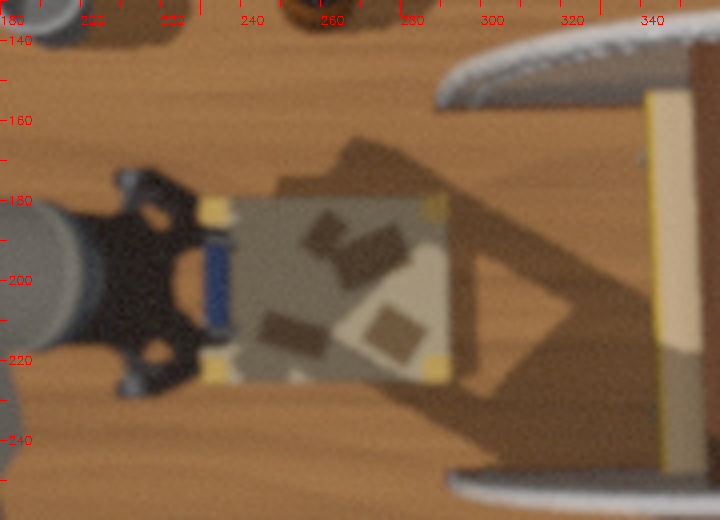

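View pics/sc.png

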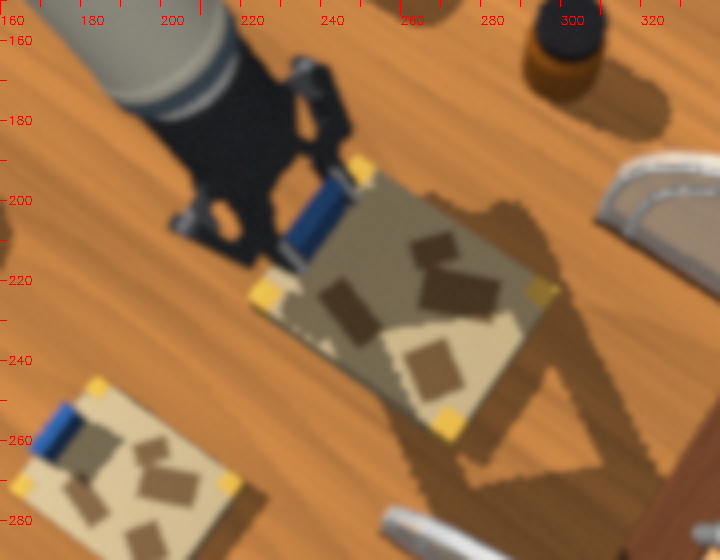

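```bash
python3 - <<'E'
from fit import *
from mv import loc
p=fitcase([(229.5,179.3),(291.8,179),(292.8,225.7),(230.5,226)],[(250.5,188.5),(299,222.5),(272.5,260.7),(222.5,226.5)],[526,125,-1.53])
print(loc([p[0],p[1],0]))
E
```

```text
case [525.01  122.704  -1.546] res [ 2.1  0.5  1.3  0.2  1.1 -0.2  1.3  0.1 -2.2 -0.4 -0.3 -0.5 -0.3 -0.6
 -1.6 -2.4]
[-325.96098522   -0.99941169    0.        ]
```

```bash
python3 - <<'E'
from mv import *
s=info()
tp=s["eef_pos"]-Rcab(60,-1.532)[:,2]*18.7; print("grasp",tp, loc(tp))
crop("top","td",220,165,90,75,8)
E
```

```text
8.7 [525.5 114.1  46.1] [-3.14   0.527  1.609] F [ 0.5 -2.6  0.7] op 0.58
loc [-317.3   -0.8   46.1] zdir [ 0.503 -0.001 -0.864] q [ 0.5   0.61  1.85 -0.55  1.02  0.84]
grasp [525.16052251 123.4019797   62.33678028] [-326.65337444   -0.82310253   62.33678028]
```

View pics/td.png

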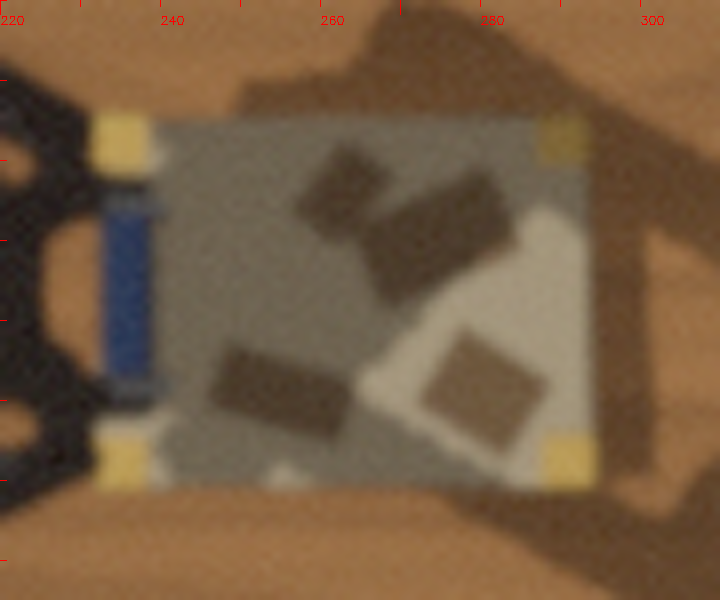

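```bash
python3 - <<'E'
from fit import *
from mv import loc
p=fitcase([(231.4,179.1),(293.6,179.5),(294.5,226),(231.8,226.2)],None,[526,125,-1.53])
print(loc([p[0],p[1],0]))
E
```

```text
case [525.342 122.112  -1.553] res [ 0.6  0.6 -0.2 -0.  -0.5 -0.3  0.1 -0.2]
[-325.35712807   -0.68963271    0.        ]
```

jog_arm --series '[[[-1.5, 0, 0.9, -0.4, 0, -0.7, 3], [-3.3, 0, 1.9, -0.8, 0, -1.3, 3], [-5, 0, 2.9, -0.8, 0, -1.3, 3], [-6.8, 0, 3.9, -0.8, 0, -1.3, 3], [-8.5, 0, 4.9, -0.8, 0, -1.3, 3]]]'

```text
clock: 9.38
eef_pos: [529.8, 17.6, 46.0]
tcp_rot: [-3.141, 0.525, 1.635]
contact_force: [-0.3, 3.1, 0.9]
opening: 0.577
```

jog_arm --series '[[[0, 0, 0, 0, 0, 0, 3], [0, 0, 0, 0, 0, 0, 3]]]'

```text
clock: 9.62
eef_pos: [529.3, 18.4, 46.1]
tcp_rot: [-3.14, 0.526, 1.635]
contact_force: [-1.4, -2.2, 0.5]
opening: 0.57
```

```bash
python3 - <<'E'
from mv import *
s=info()
tp=s["eef_pos"]-Rcab(60,-1.51)[:,2]*18.7; print("grasp",tp, loc(tp))
crop("top","te",260,145,100,95,8)
E
```

```text
9.62 [529.3  18.4  46.1] [-3.14   0.526  1.635] F [-1.4 -2.2  0.5] op 0.57
loc [-221.6   -0.5   46.1] zdir [ 0.502  0.012 -0.865] q [ 0.35  0.56  1.94 -0.65  0.92  0.76]
grasp [528.73230493  27.72180704  62.28553856] [-230.90656968   -0.77362235   62.28553856]
```

View pics/te.png

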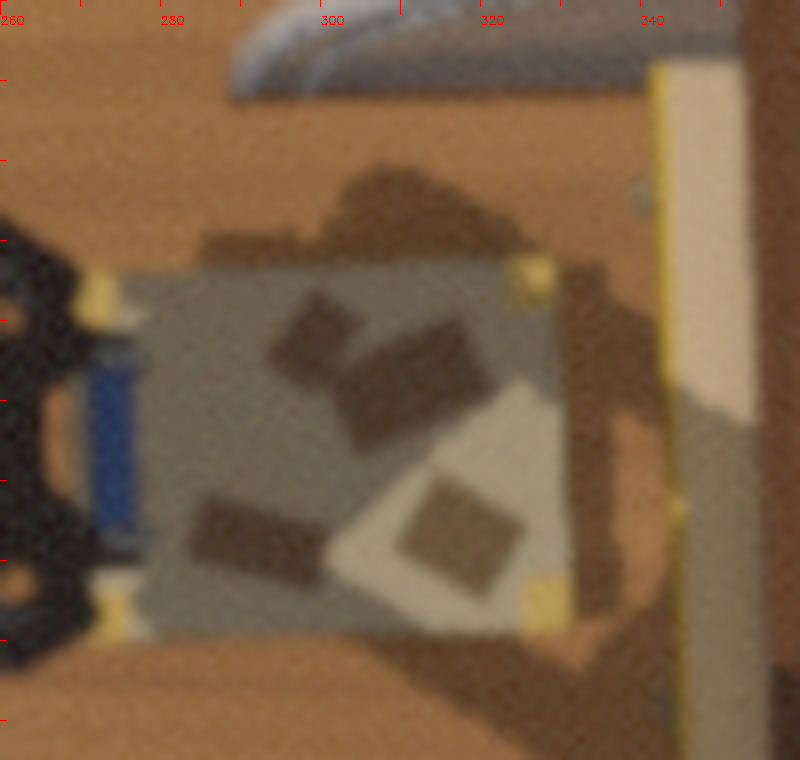

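```bash
python3 - <<'E'
from mv import *
s=r.sense(); M=R.from_euler("xyz",s["tcp_rot"]).as_matrix()
for x in(-200,-166,-165,-164): 
    print((M.T@(W((x,0.2,0))-W((-230.9,-.8,0)))/10).round(2))
E
```

```text
[-2.67  0.02  1.55]
[-5.61 -0.08  3.26]
[-5.7  -0.08  3.31]
[-5.79 -0.08  3.36]
```

jog_arm --series '[[[-1.4, 0, 0.8, 0, 0, 0, 3], [-2.8, 0, 1.6, 0, 0, 0, 3], [-4.2, 0, 2.4, 0, 0, 0, 3], [-5.2, -0.1, 3, 0, 0, 0, 3], [-5.6, -0.1, 3.25, 0, 0, 0, 3]]]' --newtons 40

```text
clock: 10.3
eef_pos: [532.7, -46.7, 46.0]
tcp_rot: [-3.141, 0.525, 1.634]
contact_force: [0.7, 1.4, -2.1]
opening: 0.571
```

jog_arm --series '[[[-0.09, 0, 0.05, 0, 0, 0, 3], [-0.17, 0, 0.1, 0, 0, 0, 3], [-0.26, 0, 0.15, 0, 0, 0, 3]]]'

```text
clock: 10.68
eef_pos: [533.2, -48.4, 46.1]
tcp_rot: [-3.142, 0.525, 1.636]
contact_force: [0.4, 0.1, -3.1]
opening: 0.572
```

```bash
python3 - <<'E'
from mv import *
s=info()
tp=s["eef_pos"]-Rcab(60,-1.51)[:,2]*18.7; print("grasp",tp, loc(tp))
crop("top","tf",240,125,150,120,5)
E
```

```text
10.68 [533.2 -48.4  46.1] [-3.142  0.525  1.636] F [ 0.4  0.1 -3.1] op 0.57
loc [-154.7    0.9   46.1] zdir [ 0.501  0.014 -0.865] q [ 0.23  0.55  1.97 -0.71  0.86  0.71]
grasp [532.66007297 -39.02776096  62.24684642] [-164.05769021    0.69590225   62.24684642]
```

View pics/tf.png

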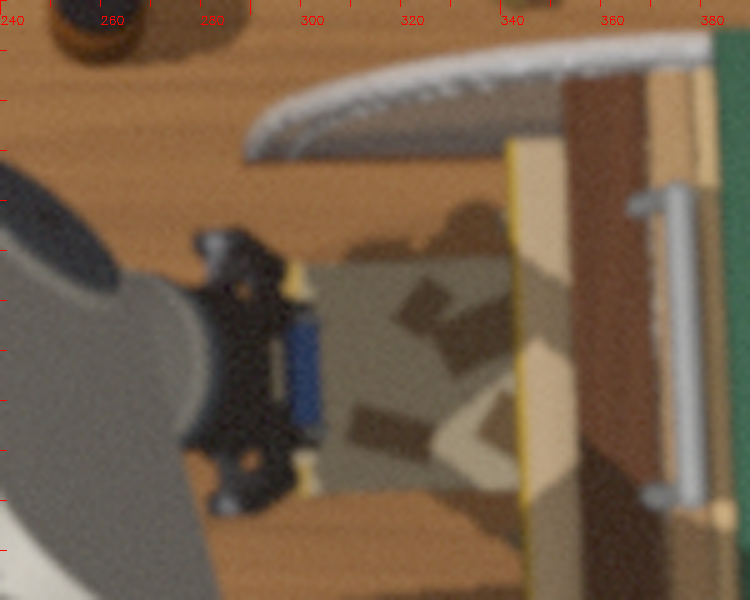

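jog_arm --series '[[[-0.09, 0, 0.05, 0, 0, 0, 3], [-0.17, 0, 0.1, 0, 0, 0, 3], [-0.26, 0, 0.15, 0, 0, 0, 3], [-0.35, 0, 0.2, 0, 0, 0, 3], [-0.43, 0, 0.25, 0, 0, 0, 3]]]'

```text
clock: 11.35
eef_pos: [533.4, -53.7, 46.1]
tcp_rot: [-3.141, 0.525, 1.636]
contact_force: [0.5, 0.5, -3.0]
opening: 0.572
```

jog_arm --series '[[[-0.09, 0, 0.05, 0, 0, 0, 3], [-0.17, 0, 0.1, 0, 0, 0, 3]]]'

```text
clock: 11.6
eef_pos: [533.6, -55.7, 46.1]
tcp_rot: [-3.141, 0.525, 1.635]
contact_force: [-0.3, 0.2, -3.5]
opening: 0.575
```

jog_arm --series '[[[-0.09, 0, 0.05, 0, 0, 0, 3], [-0.17, 0, 0.1, 0, 0, 0, 3]]]'

```text
clock: 11.85
eef_pos: [533.7, -57.6, 46.1]
tcp_rot: [-3.141, 0.525, 1.636]
contact_force: [0.3, 0.3, -3.3]
opening: 0.574
```

jog_arm --series '[[[-0.09, 0, 0.05, 0, 0, 0, 3], [-0.17, 0, 0.1, 0, 0, 0, 3]]]'

```text
clock: 12.1
eef_pos: [533.8, -59.6, 46.1]
tcp_rot: [-3.141, 0.525, 1.635]
contact_force: [-0.2, 0.6, -3.0]
opening: 0.573
```

jog_arm --series '[[[-0.07, 0, 0.04, 0, 0, 0, 3], [-0.14, 0, 0.08, 0, 0, 0, 3]]]'

```text
clock: 12.35
eef_pos: [534.3, -60.3, 46.0]
tcp_rot: [3.14, 0.524, 1.634]
contact_force: [0.0, 11.5, 0.6]
opening: 0.571
```

jog_arm --series '[[[-0.07, 0, 0.04, 0, 0, 0, 3], [-0.14, 0, 0.08, 0, 0, 0, 3]]]'

```text
clock: 12.6
eef_pos: [534.7, -60.9, 46.1]
tcp_rot: [3.139, 0.522, 1.632]
contact_force: [-1.3, 15.5, 3.6]
opening: 0.575
```

jog_arm --series '[[[-0.07, 0, 0.04, 0, 0, 0, 3], [-0.14, 0, 0.08, 0, 0, 0, 3]]]'

```text
clock: 12.85
eef_pos: [534.7, -62.4, 46.1]
tcp_rot: [3.139, 0.522, 1.632]
contact_force: [-1.9, 16.5, 3.5]
opening: 0.574
```

Contact came on the first of those three short pushes. I had already queued the other two, so the push reached about 16 N, close to the stop's limit. I'll check now what moved.

```bash
python3 - <<'E'
from mv import *
s=info()
tp=s["eef_pos"]-Rcab(60,-1.51)[:,2]*18.7; print("grasp",tp, loc(tp))
crop("top","tg",270,145,90,95,8)
crop("side","sg",240,180,90,90,8)
E
```

```text
12.85 [534.7 -62.4  46.1] [3.139 0.522 1.632] F [-1.9 16.5  3.5] op 0.57
loc [-140.6    1.9   46.1] zdir [ 0.498  0.015 -0.867] q [ 0.2   0.55  1.98 -0.73  0.84  0.69]
grasp [534.14975241 -53.06403358  62.31873914] [-149.97611649    1.66820659   62.31873914]
```

View pics/tg.png

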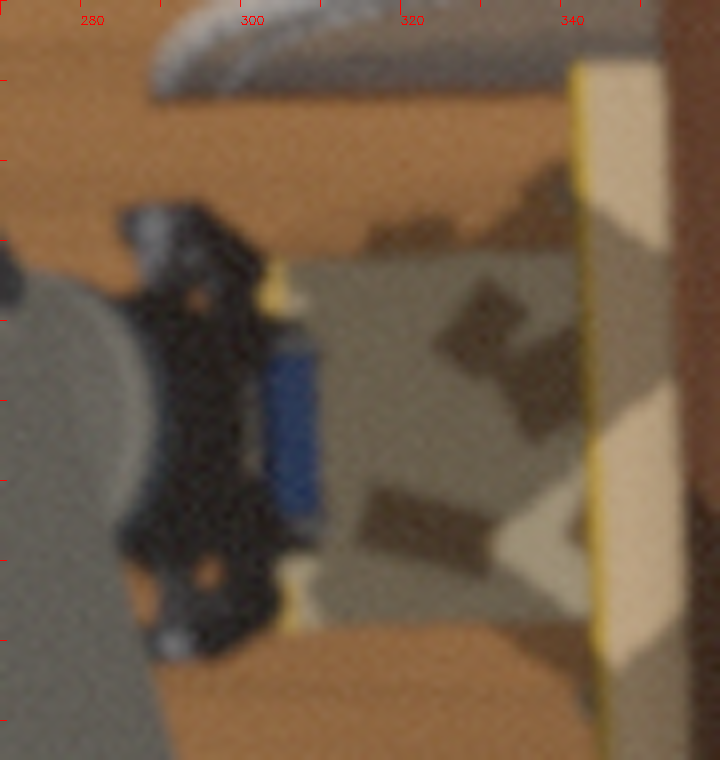

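View pics/sg.png

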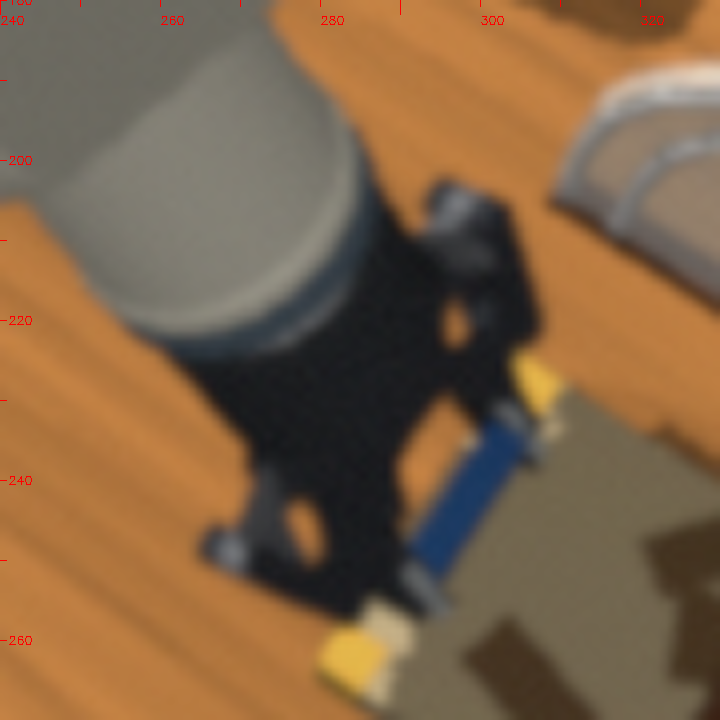

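jog_arm --series '[[[0.06, 0, -0.035, 0, 0, 0, 3], [0.12, 0, -0.07, 0, 0, 0, 3], [0.12, 0, -0.07, 0, 0, 0, 3]]]'

```text
clock: 13.32
eef_pos: [534.2, -62.2, 46.1]
tcp_rot: [3.141, 0.524, 1.635]
contact_force: [-1.2, 7.2, -0.8]
opening: 0.572
```

jog_arm --series '[[[0.04, 0, -0.02, 0, 0, 0, 3], [0.04, 0, -0.02, 0, 0, 0, 3]]]'

```text
clock: 13.58
eef_pos: [534.1, -62.2, 46.1]
tcp_rot: [3.141, 0.525, 1.635]
contact_force: [-0.0, 5.7, -2.5]
opening: 0.569
```

jog_arm --series '[[[0, 0, 0, 0, 0, 0, 6], [0, 0, 0, 0, 0, 0, 7], [0, 0, 0, 0, 0, 0, 8], [0, 0, 0, 0, 0, 0, 8.5], [0, 0, 0, 0, 0, 0, 8.5]]]'

```text
clock: 14.2
eef_pos: [534.0, -62.6, 46.1]
tcp_rot: [-3.141, 0.525, 1.636]
contact_force: [0.3, -0.9, 0.4]
opening: 0.997
```

```bash
python3 - <<'E'
from mv import *
s=info()
crop("top","th",270,145,90,95,8)
crop("side","sh",240,180,90,90,8)
E
```

```text
14.2 [534.  -62.6  46.1] [-3.141  0.525  1.636] F [ 0.3 -0.9  0.4] op 1.0
loc [-140.5    1.2   46.1] zdir [ 0.501  0.014 -0.865] q [ 0.2   0.55  1.98 -0.73  0.84  0.69]
```

View pics/th.png

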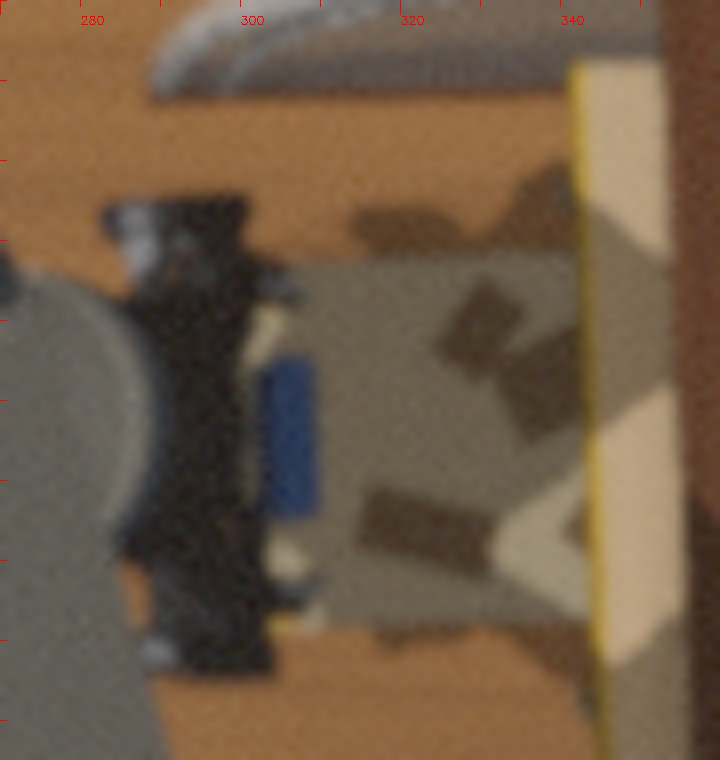

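View pics/sh.png

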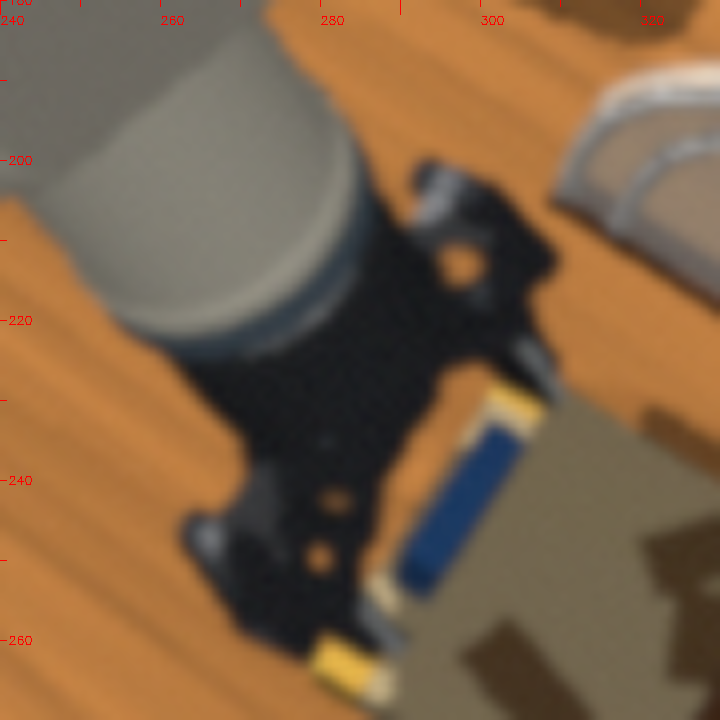

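jog_arm --series '[[[0, 0, -1, 0, 0, 0, 8.5], [0, 0, -3, 0, 0, 0, 8.5], [0, 0, -7, 0, 0, 0, 8.5], [0, 0, -12, 0, 0, 0, 8.5], [2, 0, -17, 0, 0, 0, 8.5]]]'

```text
clock: 14.92
eef_pos: [527.4, 41.0, 186.1]
tcp_rot: [3.14, 0.524, 1.634]
contact_force: [0.9, -0.1, -0.3]
opening: 0.995
```

jog_arm --series '[[[4, 0, -3, 0, 0, 0, 8.5], [9, 0, -6, 0, 0, 0, 8.5], [14, 0, -8, 0, 0, 0, 8.5], [18, 0, -10, 0, 0, 0, 8.5], [18, 0, -10, 0, 0, 0, 8.5]]]'

```text
clock: 15.55
eef_pos: [513.6, 249.0, 180.1]
tcp_rot: [3.141, 0.523, 1.639]
contact_force: [-0.7, 0.7, -0.1]
opening: 0.994
```

```bash
python3 - <<'E'
from mv import *
s=info()
crop("top","ti",280,125,110,120,6)
cv2.imwrite("pics/tj.png",cv2.resize(r.grab_frame("top")[:,:,::-1],(800,600),interpolation=cv2.INTER_CUBIC))
crop("side","si",160,100,270,200,3)
E
```

```text
15.55 [513.6 249.  180.1] [3.141 0.523 1.639] F [-0.7  0.7 -0.1] op 0.99
loc [-452.6   -7.7  180.1] zdir [ 0.499  0.016 -0.866] q [ 0.69  0.5   1.65 -0.43  1.35  0.8 ]
```

View pics/ti.png

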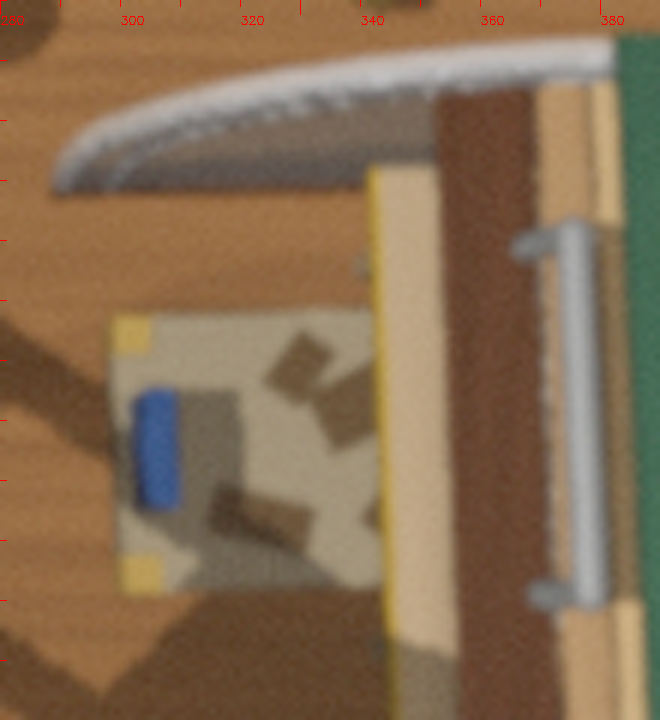

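View pics/tj.png

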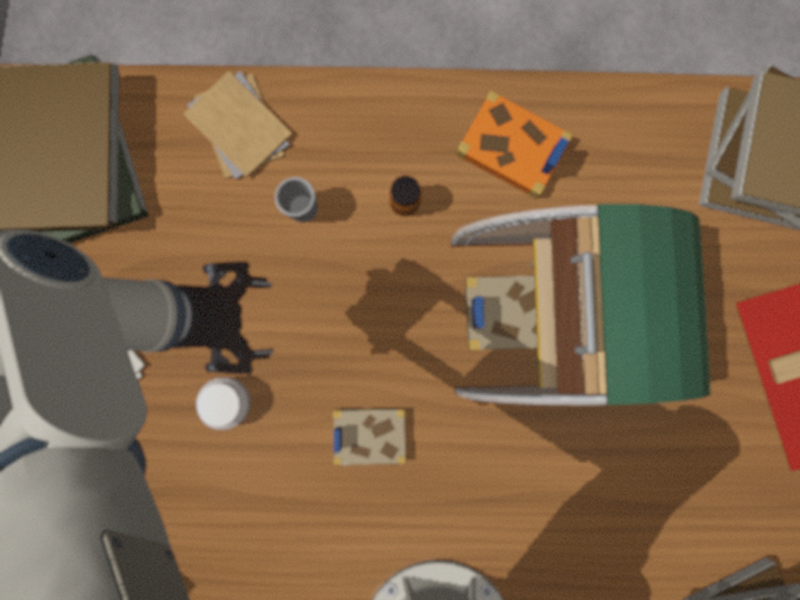

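View pics/si.png

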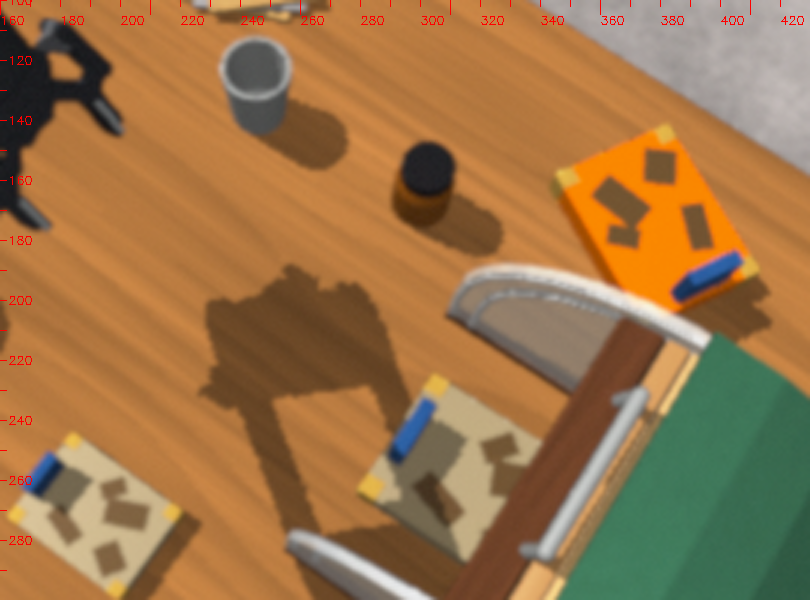

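```bash
python3 - <<'E'
from mv import *
a=at_z("top",297.8,177,34);b=at_z("top",299.8,224,34)
print(loc(a),loc(b))
info()
E
```

```text
[-163.44517309   61.36440652   34.        ] [-162.12084989  -60.6529872    34.        ]
15.7 [513.8 245.  180.1] [-3.141  0.525  1.636] F [ 0.1 -0.4 -0.6] op 0.99
loc [-448.6   -7.7  180.1] zdir [ 0.501  0.014 -0.865] q [ 0.69  0.49  1.65 -0.43  1.35  0.8 ]
```

jog_arm --series '[[[0, 0, 0, 0, 0, 0, 8.5], [0, 0, 0, 0, 0, 0, 8.5], [0, 0, 0, 0, 0, 0, 8.5]]]'

```text
clock: 16.08
eef_pos: [514.2, 244.7, 179.5]
tcp_rot: [-3.141, 0.525, 1.635]
contact_force: [-0.7, -0.7, 0.4]
opening: 0.999
```

```bash
python3 -c "
from rig import r
print(r.sign_off())"
```

```text
the job is handed in; nothing more can be done
None
```

The shutter is fully up and the case is in under the shelf against the stop, but I probably pushed the stop back by about 1 to 2 mm. I handed the job in at about 16 s.

**What I did:** I carried the shutter up by its bar with shut, tilted fingers. Past the balance point it went to its upper stop and stayed there. I then gripped the larger grey-brown case by its tab, turned it square and slid it in along the desk until it met the stop. After that I eased the push off, let go and drew the arm clear.

**Last checks:**
- **Shutter:** it is still open in both final pictures.
- **Case position:** it is centred to within about 1 mm and square to within about 0.6°. The tab is in front of the shelf edge. The inner end is about 2 to 4 mm in front of the cabinet's origin.
- **Pot, jar and tin:** they look unmoved.

**What went wrong:** I had queued three short pushes together, and the case met the stop on the first. The measured force rose from 11.5 N to 16.5 N, which is about the stop's slipping limit. The arm moved about 1.5 mm more at nearly constant force, so the stop (or possibly the grip) likely slipped by that much. The stop is hidden under the shelf, so I could not see which.

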